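Set the condiment row into the serving caddy in mirror order

TASK

Four condiments (pepper mill, salt shaker, spice jar, small jar) stand in a row on the light wooden rack. Move them all into the brown caddy for the guests who sit opposite, one upright in each pocket, with the order of the row reversed: whatever stands at the left end of the rack, as the robot sees it, goes into the right-hand end pocket, the second from the left into the second pocket from the right, and so on. Let none of them topple and leave the tin, the lemon and the mug where they are.

Things in the scene. Friction and masses are not known exactly. Their poses are not given: they have to be found in the camera images.
- rack: start rack, fixed: light wooden board 98 x 376 mm, steel rails along both long sides (44 mm off the middle line, tops at z = 32 mm). Origin on the worktop under its centre; y runs along the row to the robot's left (within 0.2 rad of world y), x away from the robot. Places at x = 0, y = +132, +44, -44, -132 mm (give or take 3); the things stand at z = 18 mm. May be the nearer or farther rack
- caddy: caddy to fill, fixed: brown wooden tray 98 x 366 mm, a low steel handle at each end (392 mm over both). Origin on the worktop under its centre; y runs along the pockets to the robot's left (within 0.2 rad of world y), x away from the robot. Four 76 x 76 mm pockets centred at x = 0, y = +132, +44, -44, -132 mm; floor at z = 8 mm, wall tops at z = 26 mm, dividers 12 mm thick
- pepper_mill: turned dark wooden pepper mill with a wooden head and a small steel knob on top, 114 mm tall, 50 mm across at foot and head, straight waist 42 mm across from 36 to 66 mm above its underside, 0.1 to 0.23 kg; grip it at the waist, about 54 mm above its underside; its head does not turn. Origin at the centre of its underside, z up its axis. It starts upright on its coaster, turned any way.
- salt_shaker: glass salt shaker with a domed pale metal top, 90 mm tall, 44 mm across up to 66 mm above its underside, narrowing to 34 mm at the top, about 0.1 kg; grip it about 52 mm above its underside. Origin at the centre of its underside, z up its axis. It starts upright on its coaster, turned any way.
- spice_jar: slim glass spice jar with a red cap, 106 mm tall, 42 mm across (cap 45 mm, from 85 mm up), about 0.11 kg; grip it about 62 mm above its underside. Origin at the centre of its underside, z up its axis. It starts upright on its coaster, turned any way.
- small_jar: squat amber glass jar with a steel lid, 78 mm tall, 54 mm across, 0.1 to 0.2 kg; grip it about 48 mm above its underside. Origin at the centre of its underside, z up its axis. It starts upright on its coaster, turned any way.
- pepper_mill_coaster: round cork disc, 72 mm across and 4 mm thick, fixed on the rack under the pepper mill's starting place; it stays there and so records where the pepper mill stood. Origin at the centre of its underside
- salt_shaker_coaster: round cork disc, 72 mm across and 4 mm thick, fixed on the rack under the salt shaker's starting place; it stays there and so records where the salt shaker stood. Origin at the centre of its underside
- spice_jar_coaster: round cork disc, 72 mm across and 4 mm thick, fixed on the rack under the spice jar's starting place; it stays there and so records where the spice jar stood. Origin at the centre of its underside
- small_jar_coaster: round cork disc, 72 mm across and 4 mm thick, fixed on the rack under the small jar's starting place; it stays there and so records where the small jar stood. Origin at the centre of its underside
- tin: bystander: flat food tin, 86 mm across, 40 mm tall. Origin at the centre of its underside
- lemon: bystander: lemon, 75 x 54 x 53 mm. Origin at the centre of its underside
- mug: bystander: green mug, 96 mm tall, 86 mm across, 118 mm with its handle. Origin at the centre of its underside
There are look-alikes about, which are no part of the job. What is shaped like the pepper_mill but green or pink is not meant.

How it is judged:
By the outcome, as a careful person would: the job done as asked, in the order asked, and still so for the second after the job is handed in, with the robot touching nothing.
It also fails if it takes over 93 s, if anything falls off the work surface, if the arm or the gripper's body presses on something with over 40 N, if the wrist force passes 120 N, or if a joint passes its speed limit or range.

ROBOT

A 6-joint arm with a two-finger parallel gripper is mounted at the origin on a cart in front of the work surface, level with it; the furniture and walls round the work are solid. World frame = base frame: x ahead of the robot, y to its left, z up, the work surface at z = 0. Lengths are in m, angles in rad, forces in N, time in s.
With the tool pointing down it reaches from about 0.325 to 0.85 m from the base axis. Payload 15.5 kg.
Tool frame: the origin (TCP) lies midway between the tips of the shut fingers; the grasp point (between the pads) lies 19 mm behind it; z points along the fingers, y is the line along which they close (so a half turn about z gives the same grasp; the last joint's range is limited). The gripper opens to 91 mm and grips with 3 to 60 N. Pads are 32 mm wide; open, the fingers measure 118 mm over their backs; the gripper's body (76 mm by 178 mm) begins 60 mm behind the grasp point.
Start: joints at [1.192, 0.494, 1.345, -0, 1.302, -0.096], TCP at [0.174, 0.6, 0.214] pointing down, gripper open.
Joint ranges: [-2.91, 2.91], [-0.82, 2.16], [0.22, 2.67], [-1.22, 4.37], [0.12, 2.79], [-3.08, 3.08]. Speed limits (rad/s): [1.89, 1.89, 2.57, 3.01, 3.01, 3.01].

INTERFACE

Orientations are given as [roll, pitch, yaw] about the fixed x, y, z axes, in that order (R = Rz(yaw) Ry(pitch) Rx(roll)).
In Python, from bench import status, viewer, order, finder gives the robot as it stands.
- The arm moves only by the shell command python3 -m creep 'ROWS' [OPENING]. ROWS is JSON, a list that holds one entry, the list of rows, each a list of 4 numbers: the shift along the tool's x, y, z in mm, then the turn about the tool's z in rad. In form: [[[x, y, z, roll], ...]]. A call has 1 to 10 rows; each row is the pose to reach, as a shift and turn from the pose commanded when the call began, along the tool's axes at that moment; what a row does not reach only later rows make up. A row lasts 1/12 s, in which the tool goes at most 41.7 mm and 7.16 degrees, less where a joint would pass 70% of its speed; a pose out of reach is approached as far as the arm can. A call with a gripper value outside its range is refused whole. OPENING is the finger opening in mm, from 0 to 91.2, set as the call begins (- or left out, the last holds). The fingers move at their own pace and stop on an object; the grip force is fixed at half the most. Time passes only in rows, so rows that repeat a pose let the fingers close. It gives the time, the measured TCP pose, the force, the opening and the grip force at its end, in the units of the state.
- status.observe(): the state, without advancing time (a new reading comes with each control period).
- viewer.camera(name): name is "scene" or "side" or "wrist"; returns a dict with "image" (400x640x3 uint8, red, green, blue), "fx", "fy", "cx", "cy" (pixels), "R" (3x3) and "t" (3): a world point X has camera coordinates R X + t. Camera axes: x right, y down, z forward; pixel columns grow to the right and rows downward; lengths in m; the calibration is good to about 2 mm. The wrist camera is an equidistant fisheye: a pixel r from the principal point sees the ray r / f radians off the axis. A picture is of the moment at which its call begins. There is no depth.
- order.sign_off(): hands the job in; it is judged then, once.
Trained networks look in a picture, given as the dict that the camera call returned (one of the last four; its "shot" number tells which), for a name from the list of things; names that differ only in an ending like _2 or _b are one class to them, and where a whole thing is asked for, a point or a joint stands for the part that bears it (a point fixed in the world has none). Each returns a list of dicts, best first, with "score" (0 to 1); they miss things now and then, are a little off and sometimes report something else, mostly with a low value. They report only what shows in the picture. A call takes as long as a camera call. They do not tell look-alikes from the thing itself.
- finder.recognise(picture, target): "point" ([row, column] in pixels, amid what is visible of it).
- finder.place_of(picture, target): "point" ([row, column] in pixels: a listed point, or the origin of a listed thing).
The state is a dict: "t": time; "joint_pos": joint angles; "joint_vel": joint speeds; "joint_efforts": joint torques, N m; "eef_pos": TCP position; "eef_rot": TCP orientation; "contact_force": force on the tool from outside, world axes, zero at the start; "wrist_torque": the same for the moment, N m; "opening": opening from 0.0 (shut) to 1.0 (fully open); "grasp_force": force on a finger pad.
Only numpy, scipy, OpenCV 4.12 (cv2) and the standard library are available. Lean on these libraries where they do the work, as an engineer would, in place of code of your own. Each camera call takes 0.05 s, during which the arm holds its last target. There are 200 camera calls.

## Working session

There is one attempt and no reset: what is moved stays moved. The work goes in short steps, Python scripts to look and compute and a shell command to move; the robot and the scene stay as the last step left them, time stands still between calls to the robot, and variables do not carry over. Pictures are saved under pics/ and viewed, at most 14 in all, crops included, and the job is handed in when it is done.

```bash
ls; mkdir -p pics; python3 - <<'E'
from bench import status, viewer, order, finder
import cv2
print(status.observe())
for n in("scene","side"):
    p=viewer.camera(n); cv2.imwrite(f"pics/{n}0.png",p["image"][:,:,::-1]); print(n,p["fx"],p["cx"],p["cy"],p["R"],p["t"])
    for o in "rack caddy pepper_mill salt_shaker spice_jar small_jar tin lemon mug".split():
        print(o,[(round(d["score"],2),[int(v) for v in d["point"]]) for d in finder.place_of(p,o)[:4]])
E
```

```text
pics
{'t': 0.0, 'joint_pos': array([ 1.19246458e+00,  4.94207259e-01,  1.34615505e+00, -4.23427181e-05,
        1.30247823e+00, -9.55148487e-02]), 'joint_vel': array([-0.00057003, -0.00092788,  0.00019022,  0.00043066, -0.00032638,
       -0.00133473]), 'joint_efforts': array([ 1.53527533e-03, -8.78830290e+01, -3.81837130e+01,  7.06466543e-02,
        5.36429335e-02, -1.52937400e-04]), 'eef_pos': array([0.17428886, 0.59980157, 0.21331519]), 'eef_rot': array([-3.14034656e+00, -7.83828698e-05,  2.85878696e+00]), 'contact_force': array([ 0.05405958,  0.88956008, -0.59694225]), 'wrist_torque': array([-0.00122893, -0.00942122, -0.02573246]), 'grasp_force': 0.0, 'opening': 0.9981266733910961}
scene 401.44975360314135 317.04410449649254 207.93635383065973 [[ 0.70518392 -0.70878944 -0.01825294]
 [-0.40413012 -0.38065534 -0.83173335]
 [ 0.58257573  0.59390154 -0.55487519]] [-0.41524101  0.30571448  1.05313706]
rack [(0.61, [217, 307])]
caddy [(0.9, [268, 313])]
pepper_mill [(0.64, [171, 265]), (0.51, [197, 291])]
salt_shaker [(0.67, [218, 319])]
spice_jar [(0.94, [210, 304]), (0.63, [211, 303])]
small_jar [(0.81, [228, 337])]
tin [(0.7, [284, 413])]
lemon [(0.73, [252, 388])]
mug [(0.74, [184, 312]), (0.62, [217, 318])]
side 369.81133561262726 319.7051699349942 201.8226021643819 [[-0.8593566  -0.51086045  0.02297473]
 [-0.34798707  0.55127282 -0.75828971]
 [ 0.37471488 -0.65963617 -0.65151276]] [0.5245573  0.25962149 0.89966877]
rack [(0.69, [231, 304])]
caddy [(0.9, [209, 391])]
pepper_mill [(0.79, [308, 183]), (0.74, [276, 217]), (0.67, [251, 276])]
salt_shaker [(0.83, [213, 314]), (0.33, [199, 335]), (0.22, [214, 315])]
spice_jar [(0.74, [233, 298])]
small_jar [(0.61, [197, 334])]
tin [(0.87, [159, 381]), (0.55, [231, 309])]
lemon [(0.69, [216, 315]), (0.53, [169, 352])]
mug [(0.77, [239, 226])]
```

View pics/scene0.png

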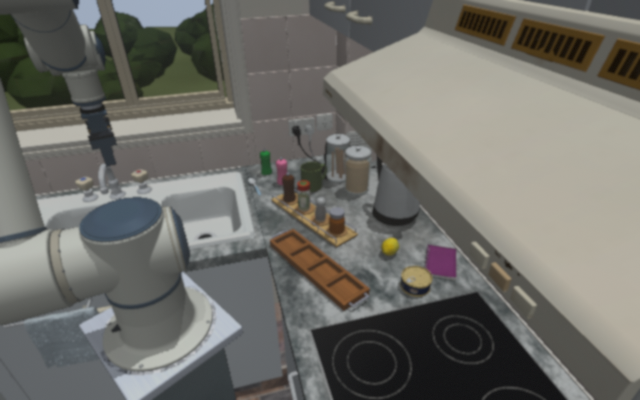

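View pics/side0.png

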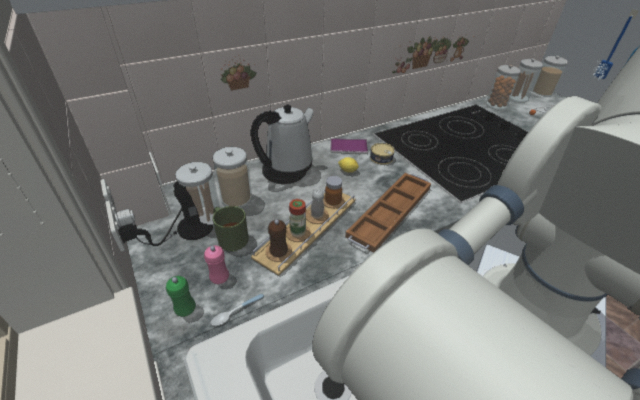

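```bash
cat > h.py <<'E'
import numpy as np
from scipy.optimize import least_squares
from scipy.spatial.transform import Rotation as Ro
def ray(p,pt,fish=False):
    u=(pt[1]-p["cx"])/p["fx"]; v=(pt[0]-p["cy"])/p["fy"]
    if fish:
        r=np.hypot(u,v); s=np.sin(r)/max(r,1e-9); d=np.array([u*s,v*s,np.cos(r)])
    else: d=np.array([u,v,1.])
    R=np.array(p["R"]); t=np.array(p["t"]); return -R.T@t, R.T@(d/np.linalg.norm(d))
def proj(p,X,fish=False):
    c=np.array(p["R"])@X+np.array(p["t"])
    if fish:
        n=np.hypot(c[0],c[1]); th=np.arctan2(n,c[2]); return [p["cy"]+p["fy"]*th*c[1]/n,p["cx"]+p["fx"]*th*c[0]/n]
    return [p["cy"]+p["fy"]*c[1]/c[2],p["cx"]+p["fx"]*c[0]/c[2]]
def tri(rs):
    A=sum(np.eye(3)-np.outer(d,d) for c,d in rs); b=sum((np.eye(3)-np.outer(d,d))@c for c,d in rs)
    X=np.linalg.solve(A,b); return X,max(np.linalg.norm((np.eye(3)-np.outer(d,d))@(X-c)) for c,d in rs)
def atz(r,z):
    c,d=r; return c+d*(z-c[2])/d[2]
E
python3 - <<'E'
from bench import viewer
from h import *
a=viewer.camera("scene");b=viewer.camera("side")
P=dict(rack=((217,307),(231,304)),caddy=((268,313),(209,391)),mill=((197,291),(251,276)),salt=((218,319),(213,314)),spice=((210,304),(233,298)),small=((228,337),(197,334)),mill2=((171,265),(276,217)))
for k,(x,y) in P.items():
    X,e=tri([ray(a,x),ray(b,y)]); print(k,X.round(3),round(e,4))
E
```

```text
rack [ 0.616  0.075 -0.003] 0.0039
caddy [ 0.433 -0.142  0.006] 0.0043
mill [0.637 0.191 0.017] 0.0036
salt [0.619 0.016 0.021] 0.0042
spice [0.623 0.1   0.011] 0.0008
small [ 0.606 -0.078  0.028] 0.0003
mill2 [0.669 0.367 0.063] 0.009
```

The scene shows the rack (307,217) as the farther one. From the robot's left it holds the mill (289,190), the red-capped spice jar (303,200), the salt shaker (320,210) and the small jar (337,222). The caddy is nearer, at (316,268). The green and pink mills are look-alikes off the rack. Next I'll bring the wrist camera over the rack.

```bash
python3 -m creep '[[[-480,-485,-146,-0.167],[-480,-485,-146,-0.167],[-480,-485,-146,-0.167],[-480,-485,-146,-0.167],[-480,-485,-146,-0.167],[-480,-485,-146,-0.167],[-480,-485,-146,-0.167],[-480,-485,-146,-0.167],[-480,-485,-146,-0.167],[-480,-485,-146,-0.167]]]' 70
cat >> h.py <<'E'
def rel(s,tgt,yaw=None):
    "tool-frame shift mm and turn from state s to world target"
    R=Ro.from_euler("xyz",s["eef_rot"]); d=R.inv().apply(np.array(tgt)-s["eef_pos"])*1000
    tu=0 if yaw is None else -((yaw-s["eef_rot"][2]+np.pi/2)%np.pi-np.pi/2)
    return d.round(1),round(tu,3)
E
python3 - <<'E'
from bench import status
from h import *
s=status.observe(); print(s["joint_pos"].round(2)); print(rel(s,[.5,0,.36],3.026))
E
```

```text
t: 1.93
eef_pos: [0.369, 0.2407, 0.3017]
eef_rot: [3.141, 0.001, 3.026]
contact_force: [0.7, -0.4, 0.1]
opening: 0.767
grasp_force: 0.0
[ 0.44  0.14  1.63  0.    1.37 -1.01]
(array([-157.9, -224. ,  -58.3]), np.float64(0.0))
```

```bash
python3 -m creep '[[[-158,-224,-58,0],[-158,-224,-58,0],[-158,-224,-58,0],[-158,-224,-58,0],[-158,-224,-58,0],[-158,-224,-58,0],[-158,-224,-58,0],[-158,-224,-58,0],[-158,-224,-58,0]]]'
cat > look.py <<'E'
import sys,cv2,pickle
from bench import viewer,finder,status
from h import *
def look(tag,objs):
    p=viewer.camera("wrist"); out={}
    cv2.imwrite(f"pics/{tag}.png",p["image"][:,:,::-1])
    for o in objs: 
        out[o]=[(d["score"],d["point"]) for d in finder.place_of(p,o)[:3]]
    pickle.dump((p,out),open(tag+".pkl","wb")); return p,out
if __name__=="__main__":
    p,out=look(sys.argv[1],sys.argv[2:]); print("cam",(-np.array(p["R"]).T@np.array(p["t"])).round(3),p["fx"],p["cx"],p["cy"])
    for o,l in out.items():
        z={'rack':0,'caddy':0}.get(o,.018 if 'coast' not in o else .014)
        print(o,[(round(c,2),np.round(q,1),atz(ray(p,q,True),z).round(3)) for c,q in l])
E
python3 look.py w1 rack caddy pepper_mill spice_jar salt_shaker small_jar
```

```text
t: 2.68
eef_pos: [0.5002, 0.0005, 0.359]
eef_rot: [3.142, 0.0, 3.023]
contact_force: [-0.4, 0.1, -0.0]
opening: 0.767
grasp_force: 0.0
cam [0.434 0.009 0.53 ] 309.70691628693146 319.1950422445007 200.9975011061201
rack [(0.69, array([225. , 358.8]), array([0.615, 0.06 , 0.   ]))]
caddy [(0.81, array([142.9, 234.3]), array([ 0.441, -0.141,  0.   ])), (0.61, array([233.8, 283.3]), array([ 0.615, -0.079,  0.   ])), (0.46, array([225.4, 425.6]), array([0.632, 0.186, 0.   ]))]
pepper_mill [(0.85, array([228.1, 427.2]), array([0.631, 0.183, 0.018])), (0.35, array([224.3, 426.8]), array([0.624, 0.183, 0.018]))]
spice_jar [(0.59, array([229.7, 385.4]), array([0.623, 0.105, 0.018]))]
salt_shaker [(0.62, array([230.5, 337.8]), array([0.614, 0.02 , 0.018]))]
small_jar [(0.58, array([231.9, 283.6]), array([ 0.606, -0.074,  0.018]))]
```

View pics/w1.png

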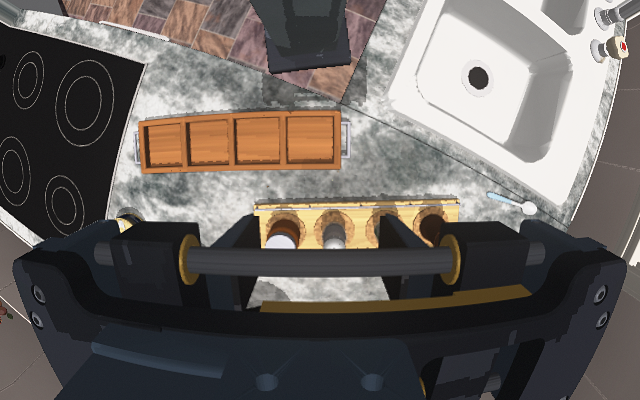

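Wrist view 1: the image's right is the robot's left, and up is toward the robot. The caddy is fully seen, with outer corners about (138,122), (340,109), (341,164) and (141,173). The rack stands partly behind the gripper with its row at about row 230. I'll move forward for a second, clear view of the rack.

```bash
python3 - <<'E'
import pickle,cv2
from h import *
p,_=pickle.load(open("w1.pkl","rb"))
hsv=cv2.cvtColor(p["image"],cv2.COLOR_RGB2HSV)
m=cv2.inRange(hsv,(3,110,60),(16,255,255)); m[:100]=0; m[185:]=0; m[:,:125]=0; m[:,352:]=0
m=cv2.morphologyEx(m,cv2.MORPH_CLOSE,np.ones((9,9)))
c=max(cv2.findContours(m,0,2)[0],key=cv2.contourArea)[:,0]
W=np.array([atz(ray(p,(v,u),True),.026)[:2] for u,v in c],np.float32)
r=cv2.minAreaRect(W); print(r)
from bench import status
print(rel(status.observe(),[.63,.06,.31],3.026))
E
```

```text
((0.4367733597755432, -0.1402641385793686), (0.3634929656982422, 0.09717586636543274), 83.43016815185547)
(array([-123.3,   72. ,   49. ]), np.float64(0.001))
```

```bash
python3 -m creep '[[[-122,74,49,0],[-122,74,49,0],[-122,74,49,0],[-122,74,49,0],[-122,74,49,0],[-122,74,49,0]]]'
python3 look.py w2 rack pepper_mill spice_jar salt_shaker small_jar pepper_mill_coaster caddy
```

```text
t: 3.53
eef_pos: [0.6295, 0.0622, 0.3087]
eef_rot: [-3.141, -0.002, 3.028]
contact_force: [-0.3, -0.2, 0.3]
opening: 0.766
grasp_force: 0.0
cam [0.563 0.07  0.48 ] 309.70691628693146 319.1950422445007 200.9975011061201
rack [(0.96, array([163.5, 314.9]), array([0.618, 0.057, 0.   ]))]
pepper_mill [(0.86, array([205.6, 476.4]), array([0.712, 0.32 , 0.018])), (0.8, array([199.6, 529.3]), array([0.715, 0.438, 0.018])), (0.7, array([163.6, 403.3]), array([0.63 , 0.193, 0.018]))]
spice_jar [(0.73, array([164.9, 345.3]), array([0.623, 0.103, 0.018]))]
salt_shaker [(0.88, array([165.9, 287.2]), array([0.615, 0.016, 0.018]))]
small_jar [(0.84, array([170.4, 228.9]), array([ 0.61 , -0.076,  0.018])), (0.28, array([165.1, 400. ]), array([0.632, 0.187, 0.018]))]
pepper_mill_coaster [(0.78, array([162.9, 397.1]), array([0.629, 0.184, 0.014]))]
caddy [(0.69, array([ 70.1, 181.4]), array([ 0.434, -0.142,  0.   ]))]
```

View pics/w2.png

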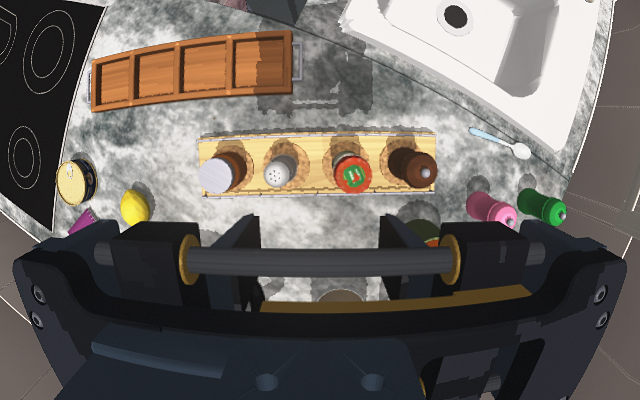

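View 2: the whole row is clear. The tops are at the small jar lid (216,174), salt (279,173), spice cap (353,175) and mill knob (425,172). The rack board spans columns 198–435. The pink and green look-alikes are off to the right. I'll check heights with multi-view triangulation.

```bash
cat >> h.py <<'E'
Rk=None
E
python3 - <<'E'
import pickle,cv2
from h import *
from bench import viewer
p1,o1=pickle.load(open("w1.pkl","rb")); p2,o2=pickle.load(open("w2.pkl","rb"))
a=viewer.camera("scene");b=viewer.camera("side")
S=dict(pepper_mill=((197,291),(251,276)),salt_shaker=((218,319),(213,314)),spice_jar=((210,304),(233,298)),small_jar=((228,337),(197,334)),rack=((217,307),(231,304)),caddy=((268,313),(209,391)))
top=dict(pepper_mill=((172,425),.132),spice_jar=((175,353),.124),salt_shaker=((173,279),.108),small_jar=((174,216),.096))
for k,(x,y) in S.items():
    q2=o2[k][2 if k=="pepper_mill" else 0][1]
    X,e=tri([ray(a,x),ray(b,y),ray(p1,o1[k][0][1],True),ray(p2,q2,True)])
    print(k,X.round(3),round(e,4), "top", atz(ray(p2,top[k][0],True),top[k][1]).round(3) if k in top else "")
hsv=cv2.cvtColor(p2["image"],cv2.COLOR_RGB2HSV)
m=cv2.inRange(hsv,(3,110,60),(16,255,255)); m[120:]=0; m[:,:88]=0; m[:,300:]=0;m[:22]=0
m=cv2.morphologyEx(m,cv2.MORPH_CLOSE,np.ones((9,9)))
c=max(cv2.findContours(m,0,2)[0],key=cv2.contourArea)[:,0]
print(cv2.minAreaRect(np.array([atz(ray(p2,(v,u),True),.026)[:2] for u,v in c],np.float32)))
m=cv2.inRange(hsv,(14,60,110),(30,200,255)); m[:125]=0;m[200:]=0;m[:,:190]=0;m[:,440:]=0
m=cv2.morphologyEx(m,cv2.MORPH_OPEN,np.ones((3,3)));m=cv2.morphologyEx(m,cv2.MORPH_CLOSE,np.ones((15,15)))
c=max(cv2.findContours(m,0,2)[0],key=cv2.contourArea)[:,0]
print(cv2.minAreaRect(np.array([atz(ray(p2,(v,u),True),.014)[:2] for u,v in c],np.float32)))
E
```

```text
pepper_mill [0.634 0.189 0.017] 0.0061 top [0.626 0.189 0.132]
salt_shaker [0.616 0.017 0.022] 0.0064 top [0.612 0.015 0.108]
spice_jar [0.624 0.103 0.011] 0.0034 top [0.622 0.103 0.124]
small_jar [ 0.606 -0.075  0.027] 0.0037 top [ 0.604 -0.069  0.096]
rack [ 0.617  0.065 -0.004] 0.0101 top 
caddy [ 0.436 -0.14   0.005] 0.0056 top 
((0.43862423300743103, -0.13901200890541077), (0.365345299243927, 0.09895732253789902), 83.49578857421875)
((0.6148248314857483, 0.06063231825828552), (0.37442633509635925, 0.09515874832868576), 84.70236206054688)
```

Everything is consistent: the board comes out at 374x95 mm, the caddy at 365x99 mm, and the bottoms at z≈18–20 mm. The grasp points are:

| Thing | Grasp point (x, y) | Target pocket (x, y) |
|---|---|---|
| Mill | (.628,.190) | (.4225,-.271) |
| Spice jar | (.620,.103) | (.4325,-.183) |
| Salt shaker | (.612,.015) | (.4425,-.096) |
| Small jar | (.604,-.072) | (.4525,-.008) |

Mill first.

```bash
python3 -m creep '[[[16,127,129,0],[16,127,129,0],[16,127,129,0],[16,127,129,0],[16,127,129,0],[16,127,129,0],[16,127,160,0],[16,127,195,0],[16,127,228,0],[16,127,256,0]]]' 70
python3 - <<'E'
from bench import status
from h import *
print(rel(status.observe(),[.628,.190,.053],3.035))
E
```

```text
t: 4.87
eef_pos: [0.6288, 0.188, 0.0536]
eef_rot: [3.142, 0.001, 3.025]
contact_force: [0.9, -0.8, -0.2]
opening: 0.767
grasp_force: 0.0
(array([1. , 1.9, 0.6]), np.float64(-0.01))
```

```bash
python3 -m creep '[[[0,2,0,0],[0,2,0,0],[0,2,0,0],[0,2,0,0],[0,2,0,0],[0,2,0,0],[0,2,0,0],[0,2,0,0]]]' 30; python3 -m creep '[[[0,0,-20,0],[0,0,-45,0],[0,0,-80,0],[0,0,-115,0],[0,0,-150,0],[0,0,-155,0]]]'
python3 - <<'E'
from bench import status
from h import *
print(rel(status.observe(),[.4225,-.2706,.208],3.027),rel(status.observe(),[.4225,-.2706,.0445],3.027))
E
```

```text
t: 5.53
eef_pos: [0.6301, 0.1911, 0.0566]
eef_rot: [3.141, 0.004, 3.026]
contact_force: [-0.4, -2.7, 9.8]
opening: 0.506
grasp_force: 30.0
t: 6.03
eef_pos: [0.6312, 0.1917, 0.2172]
eef_rot: [3.138, 0.01, 3.026]
contact_force: [0.8, 0.6, -1.4]
opening: 0.506
grasp_force: 30.0
(array([ 154. , -483.3,    6. ]), np.float64(-0.001)) (array([ 155.6, -483.9,  169.5]), np.float64(-0.001))
```

```bash
python3 - <<'E'
from bench import status,viewer
from h import *
import cv2
w=viewer.camera("wrist");b=viewer.camera("side")
cv2.imwrite("pics/g1.png",np.hstack([w["image"][100:330,200:460],cv2.resize(b["image"][150:300,200:340],(260,230))])[:,:,::-1])
s=status.observe();print(s["t"],s["eef_pos"],s["eef_rot"],s["contact_force"],s["wrist_torque"])
print(rel(s,[.4225,-.2706,.208],3.027))
E
```

```text
6.1333 [0.62959159 0.1913824  0.21222362] [3.13986172 0.0051363  3.02583744] [ 0.14516937  0.23112783 -3.20480972] [0.00703993 0.04753193 0.01275248]
(array([ 152.4, -482.8,    2.6]), np.float64(-0.001))
```

View pics/g1.png

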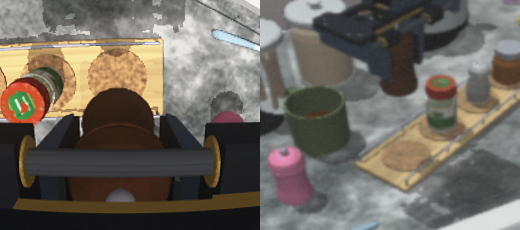

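The mill is held in the fingers, knob at (122,195) in the crop. Its coaster is free and the neighbours are untouched. Carrying it to the right-hand pocket.

```bash
python3 -m creep '[[[8,-25,0,0],[20,-61,0,0],[31,-98,0,0],[43,-135,0,0],[54,-171,0,0],[66,-208,0,0],[77,-244,0,0],[89,-281,0,0],[101,-318,0,0],[112,-354,0,0]]]'; python3 -m creep '[[[12,-37,0,0],[22,-71,0,0],[31,-97,0,0],[37,-117,0,0],[41,-129,0,0],[41,-129,0,0],[41,-129,0,0]]]'
python3 - <<'E'
from bench import status,viewer
from h import *
import cv2
w=viewer.camera("wrist");
b=viewer.camera("side");a=viewer.camera("scene")
cv2.imwrite("pics/g2.png",np.hstack([w["image"][80:330,190:450],cv2.resize(b["image"][130:255,320:450],(260,250)),cv2.resize(a["image"][225:325,290:394],(260,250))])[:,:,::-1])
s=status.observe();print(s["t"],s["eef_pos"],s["eef_rot"],s["contact_force"])
print(rel(s,[.4225,-.2706,.047],3.027))
E
```

```text
t: 6.97
eef_pos: [0.4743, -0.1487, 0.208]
eef_rot: [3.141, -0.002, 3.026]
contact_force: [1.0, -0.2, -1.4]
opening: 0.507
grasp_force: 30.0
t: 7.55
eef_pos: [0.4203, -0.2705, 0.2084]
eef_rot: [3.141, -0.001, 3.025]
contact_force: [0.2, -0.4, -1.9]
opening: 0.504
grasp_force: 30.0
7.7 [ 0.42095296 -0.26979317  0.20877979] [ 3.14107817e+00 -3.38033243e-04  3.02692708e+00] [-0.84404609 -1.11311363 -0.35259871]
(array([ -1.7,  -0.7, 161.8]), np.float64(-0.0))
```

View pics/g2.png

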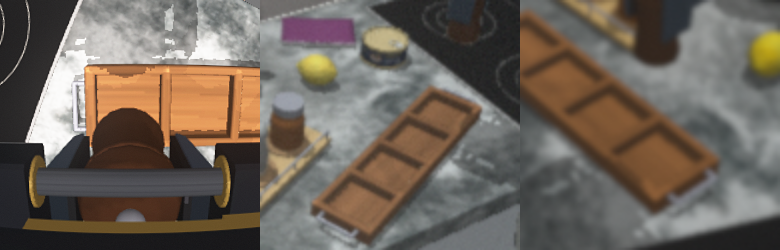

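The mill hangs upright over the end pocket, whose floor shows at about (125,100) in the wrist crop. Lowering it.

```bash
python3 -m creep '[[[-1,-1,30,0],[-1,-1,65,0],[-1,-1,100,0],[-1,-1,130,0],[-1,-1,145,0],[-1,-1,152,0],[-1,-1,156,0],[-1,-1,159,0],[-1,-1,160,0],[-1,-1,160,0]]]'
```

```text
t: 8.53
eef_pos: [0.422, -0.2723, 0.0497]
eef_rot: [-3.141, 0.001, 3.026]
contact_force: [0.1, -0.7, -1.2]
opening: 0.506
grasp_force: 30.0
```

No contact yet. Lowering in small steps.

```bash
python3 -m creep '[[[0,0,2,0],[0,0,3,0],[0,0,3,0]]]';python3 -m creep '[[[0,0,1,0],[0,0,2,0],[0,0,2,0]]]'
```

```text
t: 8.78
eef_pos: [0.422, -0.2725, 0.0466]
eef_rot: [-3.141, 0.001, 3.026]
contact_force: [-1.0, 0.8, 5.2]
opening: 0.507
grasp_force: 30.0
t: 9.03
eef_pos: [0.4225, -0.2735, 0.0457]
eef_rot: [-3.139, 0.003, 3.026]
contact_force: [-6.5, -3.3, 28.8]
opening: 0.51
grasp_force: 30.0
```

```bash
python3 -m creep '[[[0,0,-1,0],[0,0,-2,0],[0,0,-2,0]]]';python3 -m creep '[[[0,0,0,0],[0,0,0,0],[0,0,0,0],[0,0,0,0],[0,0,0,0]]]' 70; python3 -m creep '[[[0,0,-15,0],[0,0,-40,0],[0,0,-75,0],[0,0,-115,0],[0,0,-155,0],[0,0,-155,0]]]'
python3 - <<'E'
from bench import status,viewer
from h import *
import cv2
w=viewer.camera("wrist");
b=viewer.camera("side");a=viewer.camera("scene")
cv2.imwrite("pics/g3.png",np.hstack([w["image"][80:330,190:450],cv2.resize(b["image"][130:255,320:450],(260,250)),cv2.resize(a["image"][225:325,290:394],(260,250))])[:,:,::-1])
s=status.observe();print(s["t"],s["eef_pos"],s["eef_rot"],s["contact_force"])
print(rel(s,[.620,.103,.208],3.035))
E
```

```text
t: 9.28
eef_pos: [0.4216, -0.2722, 0.0463]
eef_rot: [-3.141, 0.0, 3.026]
contact_force: [0.3, 0.2, -1.8]
opening: 0.508
grasp_force: 30.0
t: 9.7
eef_pos: [0.4215, -0.272, 0.0459]
eef_rot: [3.141, -0.0, 3.026]
contact_force: [0.7, -0.5, -0.1]
opening: 0.763
grasp_force: 0.0
t: 10.2
eef_pos: [0.424, -0.274, 0.2077]
eef_rot: [-3.136, 0.008, 3.026]
contact_force: [1.0, -1.7, 0.6]
opening: 0.766
grasp_force: 0.0
10.35 [ 0.42145441 -0.27195355  0.20107539] [-3.14130127e+00  5.38564900e-04  3.02581882e+00] [ 0.18426259 -1.53937452 -1.39516261]
(array([-153.9,  395.4,   -7. ]), np.float64(-0.009))
```

View pics/g3.png

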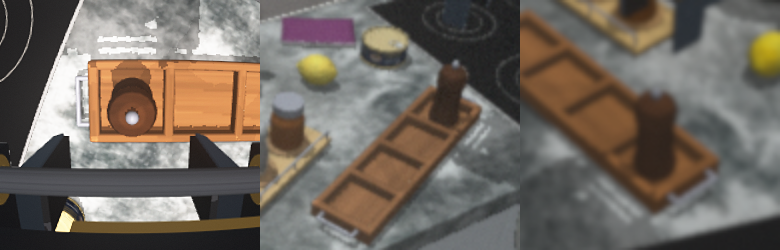

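The mill stands upright in the right-hand end pocket. Next is the spice jar.

```bash
python3 -m creep '[[[-14,35,0,0],[-28,73,0,0],[-43,111,0,0],[-58,149,0,0],[-73,187,0,0],[-88,225,0,0],[-103,263,0,0],[-118,301,0,0],[-132,339,0,0],[-146,375,0,0]]]'; python3 -m creep '[[[-8,20,0,0],[-8,20,0,0],[-8,20,0,0],[-8,20,30,0],[-8,20,65,0],[-8,20,100,0],[-8,20,127,0],[-8,20,137,0],[-8,20,140,0],[-8,20,140,0]]]'
python3 - <<'E'
from bench import status
from h import *
print(rel(status.observe(),[.620,.103,.061],3.035))
E
```

```text
t: 11.18
eef_pos: [0.6096, 0.0859, 0.199]
eef_rot: [-3.141, -0.003, 3.026]
contact_force: [0.8, -1.1, 0.0]
opening: 0.77
grasp_force: 0.0
t: 12.02
eef_pos: [0.6198, 0.1019, 0.0609]
eef_rot: [-3.141, -0.001, 3.025]
contact_force: [-0.8, -0.3, -0.1]
opening: 0.768
grasp_force: 0.0
(array([-0. ,  1.1, -0.1]), np.float64(-0.01))
```

```bash
python3 -m creep '[[[0,1,0,0],[0,1,0,0],[0,1,0,0],[0,1,0,0],[0,1,0,0],[0,1,0,0],[0,1,0,0],[0,1,0,0]]]' 30; python3 -m creep '[[[0,0,-12,0],[0,0,-35,0],[0,0,-70,0],[0,0,-105,0],[0,0,-135,0],[0,0,-145,0],[0,0,-145,0],[0,0,-145,0]]]'
python3 - <<'E'
from bench import status
from h import *
s=status.observe();print(rel(s,[.4325,-.183,s["eef_pos"][2]],3.027))
E
```

```text
t: 12.68
eef_pos: [0.6208, 0.1035, 0.0619]
eef_rot: [3.141, 0.001, 3.026]
contact_force: [-1.1, -0.6, 7.9]
opening: 0.48
grasp_force: 30.0
t: 13.35
eef_pos: [0.62, 0.1035, 0.206]
eef_rot: [3.142, 0.0, 3.026]
contact_force: [0.1, 0.2, -2.3]
opening: 0.483
grasp_force: 30.0
(array([ 153.1, -306.2,   -0. ]), np.float64(-0.001))
```

```bash
python3 -m creep '[[[12,-24,0,0],[29,-58,0,0],[46,-92,0,0],[63,-126,0,0],[80,-160,0,0],[97,-194,0,0],[114,-228,0,0],[130,-260,0,0],[143,-286,0,0],[151,-302,0,0]]]'; python3 -m creep '[[[2,-4,0,0],[2,-4,0,0],[2,-4,30,0],[2,-4,65,0],[2,-4,100,0],[2,-4,125,0],[2,-4,140,0],[2,-4,147,0],[2,-4,151,0],[2,-4,151,0]]]'
python3 - <<'E'
from bench import status,viewer
from h import *
import cv2
w=viewer.camera("wrist");
b=viewer.camera("side");a=viewer.camera("scene")
cv2.imwrite("pics/g4.png",np.hstack([w["image"][80:330,190:450],cv2.resize(b["image"][130:255,320:450],(260,250)),cv2.resize(a["image"][225:325,290:394],(260,250))])[:,:,::-1])
print(rel(status.observe(),[.4325,-.183,.052],3.027))
E
```

```text
t: 14.18
eef_pos: [0.4326, -0.1805, 0.2044]
eef_rot: [3.141, -0.003, 3.024]
contact_force: [0.8, 0.4, -1.7]
opening: 0.483
grasp_force: 30.0
t: 15.02
eef_pos: [0.433, -0.1821, 0.0545]
eef_rot: [3.141, -0.001, 3.027]
contact_force: [-0.1, 0.3, -0.7]
opening: 0.481
grasp_force: 30.0
(array([ 1. , -0.3,  3.8]), np.float64(-0.001))
```

View pics/g4.png

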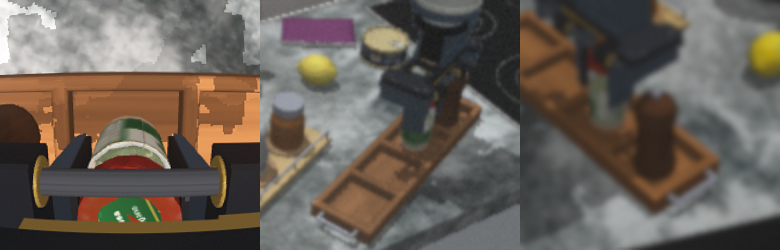

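The spice jar is in the second pocket from the right, between its dividers, with the mill undisturbed. Lowering the last millimetres.

```bash
python3 -m creep '[[[0,0,1,0],[0,0,2,0],[0,0,2,0]]]';python3 -m creep '[[[0,0,1,0],[0,0,1,0],[0,0,1,0]]]'
```

```text
t: 15.42
eef_pos: [0.4331, -0.1829, 0.0533]
eef_rot: [-3.141, 0.001, 3.026]
contact_force: [1.3, -0.2, -2.0]
opening: 0.481
grasp_force: 30.0
t: 15.67
eef_pos: [0.4329, -0.1828, 0.052]
eef_rot: [3.142, -0.0, 3.026]
contact_force: [-0.3, -0.2, -1.4]
opening: 0.482
grasp_force: 30.0
```

```bash
python3 -m creep '[[[0,0,1,0],[0,0,1,0],[0,0,1,0]]]';python3 -m creep '[[[0,0,0,0],[0,0,0,0],[0,0,0,0],[0,0,0,0],[0,0,0,0]]]' 68; python3 -m creep '[[[0,0,-15,0],[0,0,-40,0],[0,0,-75,0],[0,0,-115,0],[0,0,-150,0],[0,0,-150,0],[0,0,-150,0]]]'
python3 - <<'E'
from bench import status
from h import *
s=status.observe();print(rel(s,[.612,.015,s["eef_pos"][2]],3.035))
E
```

```text
t: 15.92
eef_pos: [0.4331, -0.1829, 0.0517]
eef_rot: [-3.141, 0.001, 3.026]
contact_force: [-3.4, 1.9, 19.2]
opening: 0.482
grasp_force: 30.0
t: 16.33
eef_pos: [0.4329, -0.1828, 0.0509]
eef_rot: [3.142, -0.0, 3.026]
contact_force: [0.4, 0.1, -0.4]
opening: 0.748
grasp_force: 0.0
t: 16.92
eef_pos: [0.4338, -0.1833, 0.2027]
eef_rot: [-3.14, 0.004, 3.026]
contact_force: [-0.6, -0.1, -1.0]
opening: 0.747
grasp_force: 0.0
(array([-1.541e+02,  2.175e+02,  2.000e-01]), np.float64(-0.009))
```

```bash
python3 -m creep '[[[-14,19,0,0],[-36,50,0,0],[-58,82,0,0],[-80,113,0,0],[-102,144,0,0],[-124,175,0,0],[-145,205,0,0],[-155,217,0,0],[-155,217,0,0],[-155,217,0,0]]]'; python3 -m creep '[[[0,0,30,0],[0,0,65,0],[0,0,100,0],[0,0,130,0],[0,0,145,0],[0,0,149,0],[0,0,149,0]]]'
python3 - <<'E'
from bench import status
from h import *
print(rel(status.observe(),[.612,.015,.051],3.035))
E
```

```text
t: 17.75
eef_pos: [0.6114, 0.0156, 0.1991]
eef_rot: [-3.141, -0.003, 3.027]
contact_force: [-0.6, -1.0, -0.1]
opening: 0.749
grasp_force: 0.0
t: 18.33
eef_pos: [0.6104, 0.0141, 0.0507]
eef_rot: [-3.141, -0.003, 3.025]
contact_force: [-0.1, 0.0, 0.3]
opening: 0.75
grasp_force: 0.0
(array([-1.5,  1.1, -0.3]), np.float64(-0.01))
```

```bash
python3 -m creep '[[[-1,1,0,0],[-1,1,0,0],[-1,1,0,0],[-1,1,0,0],[-1,1,0,0],[-1,1,0,0],[-1,1,0,0],[-1,1,0,0]]]' 30; python3 -m creep '[[[0,0,-12,0],[0,0,-35,0],[0,0,-70,0],[0,0,-105,0],[0,0,-135,0],[0,0,-145,0],[0,0,-145,0],[0,0,-145,0]]]'
python3 - <<'E'
from bench import status
from h import *
s=status.observe();print(rel(s,[.4425,-.096,s["eef_pos"][2]],3.027))
E
```

```text
t: 19.0
eef_pos: [0.6135, 0.0158, 0.0527]
eef_rot: [3.142, 0.001, 3.026]
contact_force: [-0.4, -0.5, 7.2]
opening: 0.435
grasp_force: 29.6
t: 19.67
eef_pos: [0.6128, 0.0158, 0.1971]
eef_rot: [3.142, 0.0, 3.026]
contact_force: [-0.6, 0.6, -1.3]
opening: 0.431
grasp_force: 29.1
(array([ 1.563e+02, -1.307e+02, -1.000e-01]), np.float64(-0.001))
```

The opening (39 mm) is less than the expected 44 mm, so I'll look.

```bash
python3 - <<'E'
from bench import status,viewer
from h import *
import cv2
w=viewer.camera("wrist");b=viewer.camera("side")
cv2.imwrite("pics/g5.png",np.hstack([cv2.resize(w["image"][100:330,200:440],(480,460)),cv2.resize(b["image"][120:260,260:357],(319,460),interpolation=3)])[:,:,::-1])
E
```

```text
(no output)
```

View pics/g5.png

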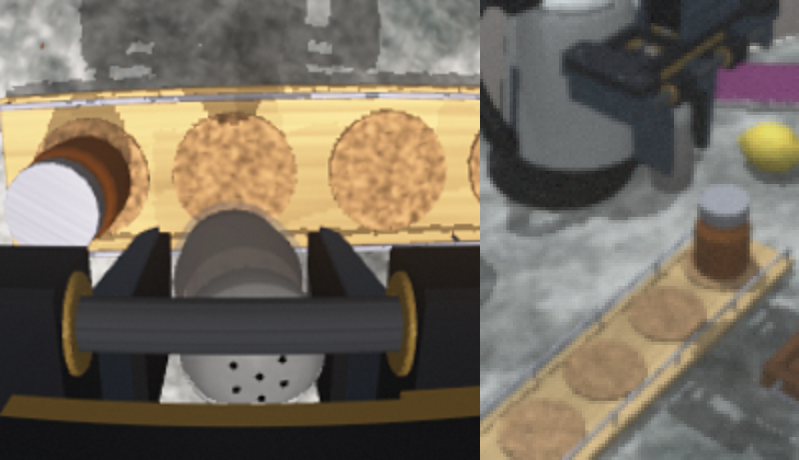

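```bash
python3 - <<'E'
from bench import status,viewer
from h import *
w=viewer.camera("wrist"); s=status.observe(); print(s["opening"],s["grasp_force"],s["eef_pos"],s["wrist_torque"])
R=Ro.from_euler("xyz",s["eef_rot"]).as_matrix()
def P(x,y,z): return np.round(proj(w,s["eef_pos"]+R@np.array([x,y,z]),True),0)
for dz in (.025,.035,.045,.055,.065): print(dz,"bottom rim",P(.022,0,dz),"dome-top near rim",P(-.0,0,dz-.09), P(.022,0,dz-.066),P(0,.022,dz))
print("mill",P(.025,0,.0386))
E
```

```text
0.4304248567271472 29.115643146360526 [0.61209398 0.01582053 0.19540394] [ 0.00342878  0.02268247 -0.01250329]
0.025 bottom rim [197. 318.] dome-top near rim [302. 318.] [230. 318.] [229. 351.]
0.035 bottom rim [194. 318.] dome-top near rim [289. 318.] [224. 318.] [224. 350.]
0.045 bottom rim [191. 318.] dome-top near rim [278. 318.] [217. 318.] [220. 348.]
0.055 bottom rim [188. 318.] dome-top near rim [269. 318.] [212. 318.] [216. 347.]
0.065 bottom rim [185. 318.] dome-top near rim [260. 318.] [207. 318.] [213. 346.]
mill [188. 318.]
```

The salt shaker hangs nearly upright, dome holes at about px (329,287), which matches a grip at the planned height. The jar's body is probably faceted, hence the narrower grip. Carrying on.

```bash
python3 -m creep '[[[12,-10,0,0],[36,-30,0,0],[62,-52,0,0],[88,-74,0,0],[114,-96,0,0],[136,-114,0,0],[150,-126,0,0],[155,-131,0,0],[155,-131,0,0],[155,-131,0,0]]]'; python3 -m creep '[[[0,0,30,0],[0,0,65,0],[0,0,100,0],[0,0,125,0],[0,0,140,0],[0,0,147,0],[0,0,149,0],[0,0,149,0],[0,0,149,0]]]'
python3 - <<'E'
from bench import status,viewer
from h import *
print(rel(status.observe(),[.4425,-.096,.043],3.027))
E
```

```text
t: 20.65
eef_pos: [0.4444, -0.0964, 0.1967]
eef_rot: [3.141, -0.0, 3.025]
contact_force: [0.2, 0.5, -1.2]
opening: 0.433
grasp_force: 29.1
t: 21.4
eef_pos: [0.4448, -0.0964, 0.0487]
eef_rot: [-3.141, 0.001, 3.026]
contact_force: [0.3, 0.5, -0.3]
opening: 0.428
grasp_force: 29.1
(array([2.4, 0.2, 5.7]), np.float64(-0.001))
```

```bash
python3 -m creep '[[[2,0,1,0],[2,0,3,0],[2,0,4,0],[2,0,4,0]]]';python3 -m creep '[[[0,0,1,0],[0,0,1,0],[0,0,1,0]]]';python3 -m creep '[[[0,0,1,0],[0,0,1,0],[0,0,1,0]]]'
```

```text
t: 21.73
eef_pos: [0.442, -0.0963, 0.0441]
eef_rot: [-3.142, 0.0, 3.026]
contact_force: [-0.1, -0.2, -1.0]
opening: 0.429
grasp_force: 29.1
t: 21.98
eef_pos: [0.442, -0.0963, 0.043]
eef_rot: [-3.142, 0.0, 3.026]
contact_force: [-0.1, 0.6, -1.7]
opening: 0.434
grasp_force: 29.1
t: 22.23
eef_pos: [0.4423, -0.0964, 0.0425]
eef_rot: [-3.141, 0.001, 3.026]
contact_force: [-1.8, -0.0, 13.9]
opening: 0.433
grasp_force: 30.3
```

```bash
python3 -m creep '[[[0,0,0,0],[0,0,0,0],[0,0,0,0],[0,0,0,0],[0,0,0,0]]]' 66; python3 -m creep '[[[0,0,-15,0],[0,0,-40,0],[0,0,-75,0],[0,0,-115,0],[0,0,-150,0],[0,0,-150,0],[0,0,-150,0]]]' 74
python3 - <<'E'
from bench import status,viewer
from h import *
import cv2
s=status.observe();print(rel(s,[.604,-.072,s["eef_pos"][2]],3.035))
w=viewer.camera("wrist")
b=viewer.camera("side");a=viewer.camera("scene")
cv2.imwrite("pics/g6.png",np.hstack([w["image"][80:330,150:410],cv2.resize(b["image"][130:255,320:450],(260,250)),cv2.resize(a["image"][225:325,270:374],(260,250))])[:,:,::-1])
E
```

```text
t: 22.65
eef_pos: [0.4419, -0.0962, 0.0419]
eef_rot: [-3.142, -0.0, 3.026]
contact_force: [0.3, 0.6, 0.8]
opening: 0.715
grasp_force: 0.0
t: 23.23
eef_pos: [0.443, -0.0966, 0.1937]
eef_rot: [-3.141, 0.004, 3.026]
contact_force: [-0.7, 0.2, -1.0]
opening: 0.81
grasp_force: 0.0
(array([-157.1,   43. ,    0.6]), np.float64(-0.009))
```

View pics/g6.png

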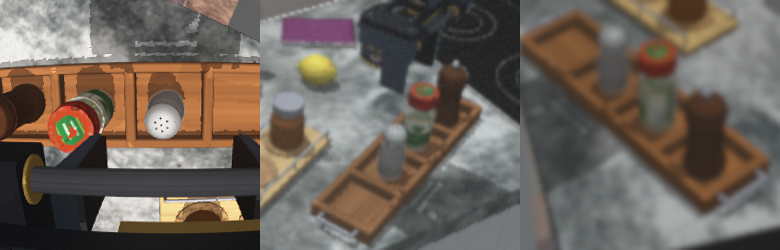

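Mill, spice jar and salt shaker all stand upright in their pockets. Last is the small jar.

```bash
python3 -m creep '[[[-20,5,0,0],[-55,15,0,0],[-90,25,0,0],[-125,34,0,0],[-150,41,0,0],[-158,43,0,0],[-158,43,0,0],[-158,43,0,0]]]'; python3 -m creep '[[[0,0,30,0],[0,0,65,0],[0,0,100,0],[0,0,127,0],[0,0,141,0],[0,0,144,0],[0,0,144,0]]]'
python3 - <<'E'
from bench import status
from h import *
print(rel(status.observe(),[.604,-.072,.047],3.035))
E
```

```text
t: 24.05
eef_pos: [0.6028, -0.0716, 0.1904]
eef_rot: [3.141, -0.003, 3.026]
contact_force: [-0.9, -0.3, 0.8]
opening: 0.809
grasp_force: 0.0
t: 24.63
eef_pos: [0.6022, -0.0719, 0.0473]
eef_rot: [3.141, -0.003, 3.025]
contact_force: [-0.3, 0.1, 0.6]
opening: 0.811
grasp_force: 0.0
(array([-1.8,  0.1,  0.3]), np.float64(-0.01))
```

```bash
python3 -m creep '[[[-1,0,0,0],[-1,0,0,0],[-1,0,0,0],[-1,0,0,0],[-1,0,0,0],[-1,0,0,0],[-1,0,0,0],[-1,0,0,0]]]' 38; python3 -m creep '[[[0,0,-12,0],[0,0,-35,0],[0,0,-70,0],[0,0,-105,0],[0,0,-135,0],[0,0,-145,0],[0,0,-145,0],[0,0,-145,0]]]'
python3 - <<'E'
from bench import status
from h import *
s=status.observe();print(rel(s,[.4525,-.0085,s["eef_pos"][2]],3.027))
E
```

```text
t: 25.3
eef_pos: [0.6055, -0.0721, 0.0492]
eef_rot: [-3.141, 0.002, 3.026]
contact_force: [-2.2, -0.1, 8.2]
opening: 0.58
grasp_force: 30.0
t: 25.97
eef_pos: [0.6046, -0.0718, 0.1931]
eef_rot: [-3.142, 0.0, 3.026]
contact_force: [-0.5, -0.0, -2.3]
opening: 0.581
grasp_force: 30.0
(array([ 1.584e+02,  4.530e+01, -1.000e-01]), np.float64(-0.001))
```

```bash
python3 -m creep '[[[15,4,0,0],[45,13,0,0],[80,23,0,0],[115,33,0,0],[142,41,0,0],[156,45,0,0],[159,45,0,0],[159,45,0,0],[159,45,0,0]]]'; python3 -m creep '[[[0,0,30,0],[0,0,65,0],[0,0,100,0],[0,0,125,0],[0,0,140,0],[0,0,147,0],[0,0,149,0],[0,0,149,0],[0,0,149,0]]]'
python3 - <<'E'
from bench import status,viewer
from h import *
print(rel(status.observe(),[.4525,-.0085,.0387],3.027))
E
```

```text
t: 26.72
eef_pos: [0.4526, -0.0091, 0.1924]
eef_rot: [-3.142, -0.001, 3.026]
contact_force: [-0.4, 0.2, -1.0]
opening: 0.579
grasp_force: 30.0
t: 27.47
eef_pos: [0.453, -0.009, 0.0446]
eef_rot: [-3.142, 0.001, 3.026]
contact_force: [-0.1, 0.2, -2.3]
opening: 0.578
grasp_force: 30.0
(array([0.6, 0.5, 5.9]), np.float64(-0.001))
```

```bash
python3 -m creep '[[[0,0,1,0],[0,0,3,0],[0,0,4,0],[0,0,4,0]]]';python3 -m creep '[[[0,0,1,0],[0,0,1,0],[0,0,1,0]]]';python3 -m creep '[[[0,0,1,0],[0,0,1,0],[0,0,1,0]]]'
```

```text
t: 27.8
eef_pos: [0.4522, -0.0088, 0.0402]
eef_rot: [-3.142, 0.0, 3.026]
contact_force: [0.3, -0.2, -2.2]
opening: 0.578
grasp_force: 30.0
t: 28.05
eef_pos: [0.4522, -0.0088, 0.0392]
eef_rot: [-3.142, 0.0, 3.026]
contact_force: [-1.0, 0.2, 3.2]
opening: 0.578
grasp_force: 30.0
t: 28.3
eef_pos: [0.4524, -0.0088, 0.0387]
eef_rot: [-3.142, 0.001, 3.026]
contact_force: [-3.8, 0.7, 22.7]
opening: 0.577
grasp_force: 30.0
```

```bash
python3 -m creep '[[[0,0,-1,0],[0,0,-1,0],[0,0,-1,0],[0,0,-1,0],[0,0,-1,0],[0,0,-1,0]]]' 74; python3 -m creep '[[[0,0,-15,0],[0,0,-40,0],[0,0,-75,0],[0,0,-115,0],[0,0,-155,0],[0,0,-190,0],[0,0,-200,0],[0,0,-200,0],[0,0,-200,0]]]'
python3 - <<'E'
from bench import viewer
import cv2,numpy as np
w=viewer.camera("wrist")
b=viewer.camera("side");a=viewer.camera("scene")
cv2.imwrite("pics/g7.png",np.hstack([w["image"][60:310,80:420],cv2.resize(b["image"][130:255,320:450],(230,250)),cv2.resize(a["image"][215:325,255:369],(230,250))])[:,:,::-1])
E
```

```text
t: 28.8
eef_pos: [0.4521, -0.0088, 0.0389]
eef_rot: [3.142, -0.0, 3.026]
contact_force: [0.4, 0.2, -0.5]
opening: 0.811
grasp_force: 0.0
t: 29.55
eef_pos: [0.4521, -0.0088, 0.239]
eef_rot: [3.142, 0.001, 3.026]
contact_force: [-0.2, -0.4, 0.1]
opening: 0.814
grasp_force: 0.0
```

View pics/g7.png

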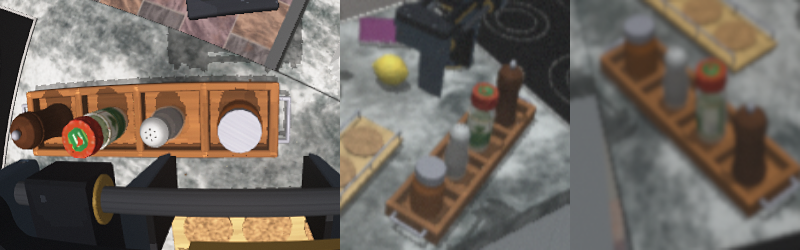

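All four stand upright, in pocket order from the right: mill, spice jar, salt shaker, small jar. The gripper is clear, so I'm handing in.

```bash
python3 -c "
from bench import order; print(order.sign_off())"
```

```text
the job is handed in; nothing more can be done
None
```

The job is handed in at about 30 s: all four condiments stand upright in the caddy in reversed order (from the right: mill, spice jar, salt shaker, small jar), and the arm never went near the tin, lemon or mug.

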